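Open the photometer chamber and seat the cuvette

ROBOT

A 6-joint arm with a two-finger parallel gripper is mounted at the origin on a cart in front of the work surface, level with it; the furniture and walls round the work are solid. World frame = base frame: x ahead of the robot, y to its left, z up, the work surface at z = 0. Lengths are in mm, angles in rad, forces in N, time in s.
With the tool pointing down it reaches from about 325 to 875 mm from the base axis. Payload 4.4 kg.
Tool frame: the origin (TCP) lies on the centre line of the jaws, within the pads' length; the fingertips stand ahead of it and the grasp point (between the pads) lies 6 mm ahead of it (ctrl.tcp_to_tips is the z of the fingertips in the tool frame, in mm); z points along the fingers, y is the line along which they close (so a half turn about z gives the same grasp; the last joint's range is limited). The gripper opens to 85 mm and grips with 20 to 120 N. Pads are 22 mm wide; open, the fingers measure 114 mm over their backs; the gripper's body (76 mm by 85 mm) begins 54 mm behind the grasp point. The pads swing forward as they close: fully open they stand 13 mm farther back than shut.
Start: joints at [1.196, 0.207, 1.542, -0, 1.393, -0.15], TCP at [127.623, 560.66, 256.282] pointing down, gripper open.
Joint ranges: [-2.73, 2.73], [-0.86, 2.22], [0.23, 2.46], [-1.11, 4.25], [0.08, 2.63], [-2.82, 2.82]. Speed limits (rad/s): [2.79, 2.79, 3.14, 3.14, 3.14, 3.14].

INTERFACE

Orientations are given as a 3x3 rotation matrix whose columns are the frame's x, y, z axes.
In Python, from plant import ctrl, sensors, optics gives the robot as it stands. Calls block until the motion is done:
- ctrl.move_ptp(position, orientation): joint-space move of the TCP to a pose.
- ctrl.move_l(position, rot=None, vel=150, threshold=None): straight line of the TCP; rot=None keeps the orientation; vel is the mean speed in mm/s. With threshold (N) it stops when the force on the tool has changed by that much, and returns True; else False.
- ctrl.set_joints(angles): joint-space move.
- ctrl.gripper_to(opening, force=None): finger opening in mm; force is the grip in N (None keeps the last); returns when the fingers have stopped.
- ctrl.hold(seconds).
- ctrl.solve_ik(position, orientation): joint angles nearest the present ones, or None.
- sensors.read_state(): the state.
- optics.grab_frame(name): name is "side" or "top" or "wrist"; returns (picture, depth): 420x560x3 uint8, red, green, blue; 420x560 float32, mm along the optical axis (not along the pixel's ray), 0 where there is no reading.
- optics.camera_params(name): a dict with "mtx" (3x3 intrinsics, pixels), "k1" (the pictures are not rectified: a ray, as slopes to the right and down, at radius r is drawn at 1 + k1 r^2 times it, then the intrinsics apply), "R" (3x3) and "t" (3): a world point X has camera coordinates R X + t; the wrist camera has in their place "T_tool_cam" (4x4, takes a point from camera to tool coordinates, whose origin is the TCP and whose axes are the flange's). Camera axes: x right, y down, z forward; pixel columns grow to the right and rows downward; lengths in mm; the calibration is good to about 2 mm. A picture is of the moment at which its call begins: read the wrist's pose just before it. camera_params takes no time and is no camera call.
A pose or a line that the arm cannot do raises ctrl.MotionError and nothing moves.
- ctrl.finish_job(): hands the job in; it is judged then, once.
The state is a dict: "t": time; "q": joint angles; "qvel": joint speeds; "tau": joint torques, N m; "eef_pos": TCP position; "eef_rot": TCP orientation; "force": force on the tool from outside, world axes, zero at the start; "wrist_torque": the same for the moment, N m; "grip_width": finger opening in mm; "grasp_force": force on a finger pad.
Only numpy, scipy, OpenCV 4.12 (cv2) and the standard library are available. Lean on these libraries where they do the work, as an engineer would, in place of code of your own. Each camera call takes 0.05 s, during which the arm holds its last target. There are 200 camera calls.

TASK

The photometer on the worktop cannot read because the green-stoppered cuvette in its chamber is standing proud of its well, and the blank still has to go in beside it. Press the blue release tab so that the chamber lid springs up, push the lid back until it leans fully open by itself, then press the cuvette straight down until it is fully home, and leave the lid open for me. Only touch and push with your fingertips: pick nothing up, do not pull the cuvette upwards, and leave everything else on the worktop where it is.

Things in the scene. Friction and masses are not known exactly. Their poses are not given: they have to be found in the camera images.
- photometer: Off-white bench photometer, 180 (x) x 210 (y) x 75 mm to its flat top, fixed to the worktop. Origin: centre of its underside; its own -x is its front, roughly facing the robot; z up. The left half (+y) carries a sloping grey panel with display and keys, up to 102 mm high; the right half has the sample chamber under a dark lid.
- tab_pad (a point): Middle of the top face of the blue release tab, a paddle 30 mm deep (x) and 44 mm wide that sticks out of the photometer's front face, about 62 mm above the worktop; its middle is 24 mm in front of that face and of the lid's edge. Pressed down from above. The point moves with the tab; at rest its axes are the photometer's.
- release_tab (a joint): Rocking of the release tab: 0 at rest, 0.35 rad fully pressed (the pad's middle is then about 8 mm lower). From about 0.2 rad the hook lets the lid go. A spring returns it: about 2 N on the pad starts it, about 4 N presses it fully down to a firm stop.
- lid_front (a point): Middle of the front edge of the chamber lid, at half its thickness. Lid: dark grey plate, 127 mm from hinge to front edge, 104 mm wide, 14 mm thick. Moves with the lid; shut, it is 83 mm above the worktop; at angle q it is 127*cos(q) mm in front of the hinge and 127*sin(q) mm above it.
- lid_hinge (a point): Middle of the lid's hinge axis at the back of the chamber (photometer frame: x = +45, y = -45, z = 83 mm). The axis runs along the photometer's y; the point's axes are the photometer's.
- chamber_lid (a joint): Lid angle: 0 shut and latched, grows as it opens. Once released, a spring lifts it to about 0.95 rad and holds it there; further on only its own weight (about 1 N) acts: let go before upright (1.57 rad) it falls back onto the spring, beyond upright it leans back to its stop at 1.85 rad and stays. Latched, it cannot be lifted.
- stopper_top (a point): Middle of the top of the cuvette's green stopper. The cuvette is 12.5 mm square and 45 mm tall; fully home its top is 62 mm above the worktop, 13 mm below the photometer's flat top. At the start it stands 5 to 9 mm higher, hidden under the lid. Moves with the cuvette.
- cuvette (a joint): How far the cuvette has been pressed down, in m: 0.009 is fully home (firm stop); the start is between 0 and 0.004; negative means pulled up. It is held by the well's friction: about 2.5 N moves it, and it stays where it is left.
- blank_cell: Bystander: white-stoppered cuvette (the blank), 12.5 x 12.5 x 45 mm, standing loosely in a low white rack to the right of the photometer. Origin at its foot.
- beaker: Bystander: small clear beaker, 54 mm wide, 70 mm tall, in front of the sink. Origin at its underside.
- amber_bottle: Bystander: amber bottle with black cap, 45 mm wide, 90 mm tall, behind the photometer. Origin at its underside.
- dish: Bystander: petri dish, 90 mm wide, 17 mm tall, in front of the sink. Origin at its underside.
- chamber_mouth (a point): Centre of the chamber's mouth, level with the photometer's flat top; axes as the photometer's. The mouth is 85 (x) x 80 (y) mm. Inside is an aluminium block, its top 52 mm above the worktop, with two square wells side by side: the left one (13 mm to +y of this point) holds the cuvette, the right one is empty.

How it is judged:
By the outcome, as a careful person would: the job done as asked, in the order asked, and still so for the second after the job is handed in, with the robot touching nothing.
It also fails if it takes over 45 s, if anything falls off the work surface, if the arm or the gripper's body presses on something with over 40 N, if the wrist force passes 120 N, or if a joint passes its speed limit or range.

## Working session

There is one attempt and no reset: what is moved stays moved. The work goes in short steps, each a Python script; the robot and the scene stay as the last script left them, time stands still between calls to the robot, and variables do not carry over. Pictures are saved under pics/ and viewed, at most 10 in all, crops included, and the job is handed in when it is done.

```bash
mkdir -p pics; ls; cat > h.py <<'E'
import numpy as np, cv2
from plant import ctrl, sensors, optics
def cam(name):
    c=optics.camera_params(name); K=np.array(c['mtx']); k1=c['k1']
    if 'R' in c: R=np.array(c['R']); t=np.array(c['t'])
    else:
        s=sensors.read_state(); T=np.array(c['T_tool_cam'])
        Rw=np.array(s['eef_rot'])@T[:3,:3]; p=np.array(s['eef_rot'])@T[:3,3]+s['eef_pos']
        R=Rw.T; t=-R@p
    return K,k1,R,t
def rays(C,uv):
    K,k1,R,t=C; uv=np.asarray(uv,float).reshape(-1,1,2)
    n=cv2.undistortPoints(uv,K,np.array([k1,0,0,0.])).reshape(-1,2)
    return -R.T@t, np.c_[n,np.ones(len(n))]@R, n
def plane(C,uv,z):
    o,d,_=rays(C,uv); return o+d*((z-o[2])/d[:,2])[:,None]
def cloud(C,dep):
    v,u=np.mgrid[:dep.shape[0],:dep.shape[1]]
    o,d,_=rays(C,np.c_[u.ravel(),v.ravel()]); P=(o+d*dep.reshape(-1,1)).reshape(*dep.shape,3)
    P[dep<=0]=np.nan; return P
def shot(name,fn=None):
    C=cam(name); im,d=optics.grab_frame(name)
    if fn: cv2.imwrite('pics/'+fn,im[...,::-1])
    return C,im,d
E
python3 - <<'E'
from h import *
for n in('top','side'):
    C,im,d=shot(n,n+'0.png'); np.savez(n+'0.npz',im=im,d=d)
    print(n,-C[2].T@C[3],C[2][2])
print(ctrl.tcp_to_tips,sensors.read_state()['eef_rot'])
E
```

```text
pics
top [ 458.92738811   61.01899246 1293.55567193] [ 0.08389024 -0.00307533 -0.99647026]
side [ 541.1475687  1080.6430836   536.00070272] [ 0.04769297 -0.90936459 -0.41325708]
25.0 [[-9.75065234e-01  2.21917085e-01 -7.71971215e-04]
 [ 2.21918194e-01  9.75063357e-01 -1.94055226e-03]
 [ 3.22079143e-04 -2.06347951e-03 -9.99997819e-01]]
```

View pics/top0.png

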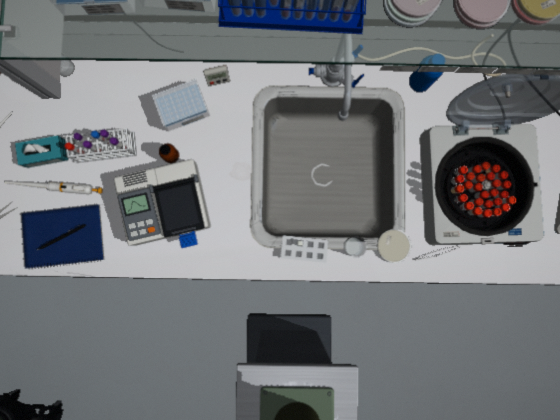

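View pics/side0.png

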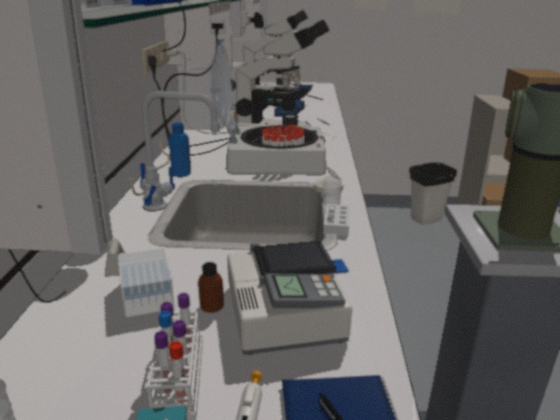

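The top view shows the photometer at about (165,200), with its dark lid at (182,207), the blue tab at (190,240), the amber bottle at (168,152) and the rack at (303,248). The side view shows the same layout, with the lid shut.

```bash
python3 - <<'E'
from h import *
C=cam('top'); z=np.load('top0.npz'); im=z['im']; d=z['d']
P=cloud(C,d)
hsv=cv2.cvtColor(im,cv2.COLOR_RGB2HSV)
roi=np.zeros(d.shape,bool); roi[160:255,110:220]=1
blue=roi&(hsv[...,0]>100)&(hsv[...,0]<125)&(hsv[...,1]>150)&(hsv[...,2]>100); blue[:,:172]=0
v,u=np.nonzero(blue); (c,s,a)=cv2.minAreaRect(np.c_[u,v].astype(np.float32)); print('blue',len(u),c,s,a, plane(C,[c],62), np.nanmedian(P[blue],0))
dark=roi&(im.max(2)<75)&(P[...,2]>80); 
n,l,st,ce=cv2.connectedComponentsWithStats(dark.astype(np.uint8)); k=1+np.argmax(st[1:,4]); 
v,u=np.nonzero(l==k); W=plane(C,np.c_[u,v],90)[:,:2]
r=cv2.minAreaRect(W.astype(np.float32)); print('lid',len(u),r,cv2.boxPoints(r),'z',np.nanmedian(P[l==k][:,2]))
# whole body by depth
b=roi&(P[...,2]>55); Q=P[b][:,:2]; print('body',cv2.minAreaRect(Q.astype(np.float32)))
for yy in range(170,246,12): print(np.round(P[yy,112:215:8,2]))
cv2.imwrite('pics/crop.png',cv2.resize(im[140:260,100:220,::-1],None,fx=5,fy=5,interpolation=cv2.INTER_CUBIC))
E
```

```text
blue 207 (187.50003051757812, 239.0000457763672) (13.339459419250488, 16.00735092163086) 75.96376037597656 [[473.51604416 285.79786049  62.        ]] [473.26335438 285.167832    61.79798797]
lid 2171 ((551.9208374023438, 311.7608947753906), (132.39974975585938, 121.37289428710938), 14.576972961425781) [[472.57837 353.83264]
 [503.1255  236.36671]
 [631.2633  269.68915]
 [600.7162  387.1551 ]] z 90.23949030279095
body ((550.5726318359375, 351.421875), (218.15338134765625, 212.8182373046875), 14.38690185546875)
[ 5.  3.  4.  3. 72. 75. 77. 75. 75. 76. 72.  2. -0.]
[-2. 74. 75. 76. 74. 75. 74. 70. 92. 88. 89. 40. -1.]
[  5.  99.  95. 102.  98.  77.  90.  87.  92.  90.  92.  71.   5.]
[-1. 96. 99. 97. 96. 96. 90. 96. 87. 95. 91. 82. -5.]
[ 2. -1. 96. 87. 91. 90. 89. 87. 95. 90. 90. 90. 47.]
[ 1.  2. 86. 87. 91. 89. 78. 92. 86. 90. 88.  1.  1.]
[-2.  0. 71. 71. 55. -2.  1.  6.  2. 62. 66.  3.  1.]
```

View pics/crop.png

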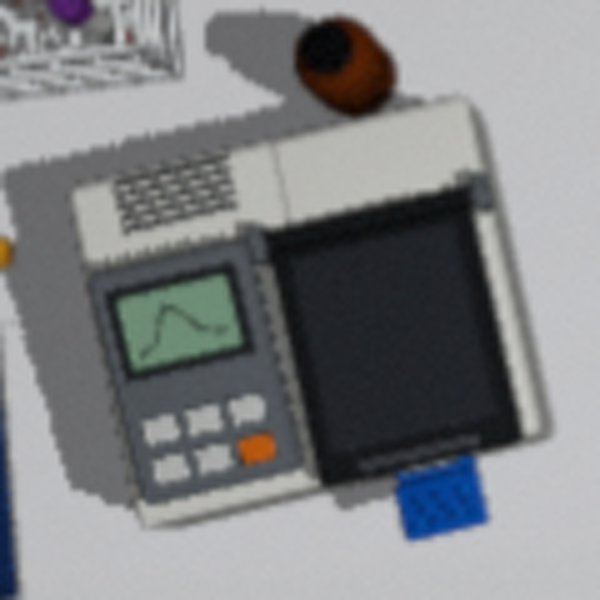

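The crop shows the lid with its front edge from (325,485) to (522,440), the tab centred at about (443,497), and a body yaw of about +14.5°. Next I move above it for a close look with the wrist camera.

```bash
cat >> h.py <<'E'
def rot(yaw,tilt=0):   # tool down, tool y along photometer y; tilt>0 leans gripper body towards -x
    c,s=np.cos(yaw),np.sin(yaw); X=np.array([c,s,0]);Y=np.array([-s,c,0]);Z=np.array([0,0,1.])
    z=np.sin(tilt)*X-np.cos(tilt)*Z
    return np.c_[np.cross(Y,z),Y,z]
E
python3 - <<'E'
from h import *
C=cam('top')
f=plane(C,[[165,237],[204.4,228]],90);b=plane(C,[[155,185],[194,178]],90);print(f,b)
print(np.array(optics.camera_params('wrist')['T_tool_cam']))
ctrl.gripper_to(0)
ctrl.move_ptp([480,290,300],rot(np.radians(14.5)))
C,im,d=shot('wrist','w1.png'); np.savez('w1.npz',im=im,d=d,R=C[2],t=C[3]); print(-C[2].T@C[3],sensors.read_state()['t'])
E
```

```text
[[477.081454   336.83153513  90.        ]
 [501.27746273 239.52148004  90.        ]] [[606.722684   366.85393431  90.        ]
 [626.20044327 269.52077651  90.        ]]
[[-1.26022889e-03 -9.63576970e-01 -2.67428185e-01  6.65662591e+01]
 [ 9.99998986e-01 -1.39149521e-03  3.01333701e-04  4.86041740e-01]
 [-6.62483253e-04 -2.67427534e-01  9.63577747e-01 -1.17376240e+02]
 [ 0.00000000e+00  0.00000000e+00  0.00000000e+00  1.00000000e+00]]
[415.22823416 273.79110366 417.26653712] 2.5583
```

View pics/w1.png

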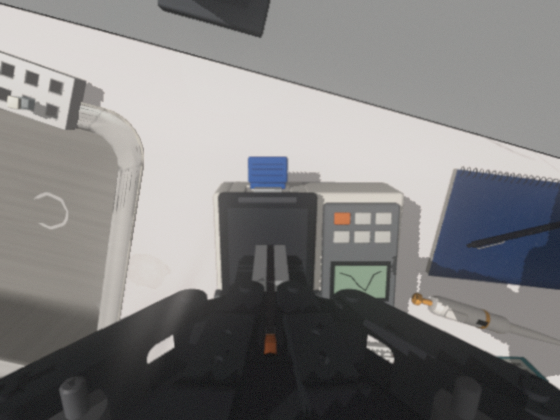

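The wrist view shows the tab at (268,171) and the lid's front edge from (219,193) to (317,193). The body is nearly square to the image, so the yaw is close to 14.5°.

```bash
python3 - <<'E'
from h import *
z=np.load('w1.npz'); K,k1,_,_=cam('wrist'); C=(K,k1,z['R'],z['t']); im=z['im']; d=z['d']; P=cloud(C,d)
hsv=cv2.cvtColor(im,cv2.COLOR_RGB2HSV)
m=(hsv[...,0]>100)&(hsv[...,0]<125)&(hsv[...,1]>150)&(hsv[...,2]>90); m[:,:230]=0;m[:,300:]=0;m[:140]=0;m[200:]=0
print(np.nanmedian(P[m],0))
v,u=np.nonzero(m); r=cv2.minAreaRect(plane(C,np.c_[u,v],62)[:,:2].astype(np.float32)); print(r)
# lid: dark, z~90
L=(im.max(2)<80)&(np.abs(P[...,2]-90)<8); L[:,:200]=0; L[:,330:]=0; L[:180]=0; L[235:]=0
L=cv2.morphologyEx(L.astype(np.uint8),cv2.MORPH_OPEN,np.ones((3,3)))
v,u=np.nonzero(L); print(u.min(),u.max(),v.min(),v.max(),np.nanmedian(P[L>0][:,2]))
W=plane(C,np.c_[u,v],90)[:,:2].astype(np.float32); r=cv2.minAreaRect(W); print(r); print(cv2.boxPoints(r))
# front edge fit
cols=[c for c in range(u.min()+5,u.max()-5)]; top=[[c,v[u==c].min()] for c in cols]
E_=plane(C,top,90)[:,:2]; vx,vy,x0,y0=cv2.fitLine(E_.astype(np.float32),cv2.DIST_HUBER,0,.01,.01).ravel(); print('edge yaw',np.degrees(np.arctan2(vy,vx))%180-90,x0,y0)
E
```

```text
[nan nan nan]
  return np.nanmean(a, axis, out=out, keepdims=keepdims)
Traceback (most recent call last):
  File "h.py", line 16, in plane
    o,d,_=rays(C,uv); return o+d*((z-o[2])/d[:,2])[:,None]
          ~~~~^^^^^^
  File "h.py", line 13, in rays
    n=cv2.undistortPoints(uv,K,np.array([k1,0,0,0.])).reshape(-1,2)
      ~~~~~~~~~~~~~~~~~~~^^^^^^^^^^^^^^^^^^^^^^^^^^^^
cv2.error: OpenCV(4.12.0) /io/opencv/modules/calib3d/src/undistort.dispatch.cpp:347: error: (-215:Assertion failed) CV_IS_MAT(_src) && CV_IS_MAT(_dst) && (_src->rows == 1 || _src->cols == 1) && (_dst->rows == 1 || _dst->cols == 1) && _src->cols + _src->rows - 1 == _dst->rows + _dst->cols - 1 && (CV_MAT_TYPE(_src->type) == CV_32FC2 || CV_MAT_TYPE(_src->type) == CV_64FC2) && (CV_MAT_TYPE(_dst->type) == CV_32FC2 || CV_MAT_TYPE(_dst->type) == CV_64FC2) in function 'cvUndistortPointsInternal'
```

```bash
python3 - <<'E'
from h import *
z=np.load('w1.npz'); K,k1,_,_=cam('wrist'); C=(K,k1,z['R'],z['t']); im=z['im']; d=z['d']; P=cloud(C,d)
print(im[171,268],P[171,268],im[215,268],P[215,240])
m=(im[...,2].astype(int)-im[...,0]>50); m[:,:230]=0;m[:,300:]=0;m[:140]=0;m[200:]=0
print(m.sum(),np.nanmedian(P[m],0))
v,u=np.nonzero(m); r=cv2.minAreaRect(plane(C,np.c_[u,v],62)[:,:2].astype(np.float32)); print(r)
L=(im.max(2)<80)&(np.abs(P[...,2]-90)<8); L[:,:200]=0; L[:,330:]=0; L[:180]=0; L[235:]=0
L=cv2.morphologyEx(L.astype(np.uint8),cv2.MORPH_OPEN,np.ones((3,3)))
v,u=np.nonzero(L); print(u.min(),u.max(),v.min(),v.max(),np.nanmedian(P[L>0][:,2]))
W=plane(C,np.c_[u,v],90)[:,:2].astype(np.float32); r=cv2.minAreaRect(W); print(r); print(cv2.boxPoints(r))
top=[[c,v[u==c].min()] for c in range(u.min()+5,u.max()-5) if (u==c).any()]
E_=plane(C,top,90)[:,:2]; vx,vy,x0,y0=cv2.fitLine(E_.astype(np.float32),cv2.DIST_HUBER,0,.01,.01).ravel(); print('edge yaw',np.degrees(np.arctan2(vy,vx))%180-90,x0,y0)
E
```

```text
[ 75 105 159] [472.9938975  286.8233511   61.89721708] [68 69 71] [520.37270595 269.003676    90.58490811]
1128 [473.49456058 286.21227499  61.49873673]
((474.4836730957031, 286.188232421875), (33.100563049316406, 41.550071716308594), 14.461591720581055)
221 316 193 234 90.0632470445899
((512.0628051757812, 296.982666015625), (44.67158126831055, 99.7986068725586), 14.44987678527832)
[[477.98206 339.72995]
 [502.88513 243.08835]
 [546.14355 254.23538]
 [521.2405  350.87698]]
edge yaw 14.459 487.92923 301.15756
```

```bash
cat >> h.py <<'E'
YAW=np.radians(14.46); PX=np.array([np.cos(YAW),np.sin(YAW),0]); PY=np.array([-np.sin(YAW),np.cos(YAW),0]); UZ=np.array([0,0,1.])
TAB=np.array([471,285.8,62]); HINGE=np.array([613,322.3,83])
def tcp(tip,R): return np.asarray(tip)-25*R[:,2]
E
python3 - <<'E'
from h import *
R=rot(YAW,np.radians(20)); tip=TAB+4*PX
ctrl.move_ptp(tcp(tip+UZ*120,R),R)
ctrl.move_l(tcp(tip+UZ*18,R))
print(sensors.read_state()['force'])
hit=ctrl.move_l(tcp(tip-UZ*14,R),vel=25,threshold=8)
s=sensors.read_state(); print(hit,s['eef_pos']+25*R[:,2],s['force'])
ctrl.hold(.3); print(sensors.read_state()['force'],sensors.read_state()['t'])
C,im,d=shot('side','s2.png')
E
```

```text
[ 0.13417094 -0.59997637  0.43912615]
True [473.4880365  286.36952685  61.05986097] [-0.15747494 -0.65400195  0.27509115]
[ 0.18412975 -0.35943525  1.5094277 ] 5.0917
```

View pics/s2.png

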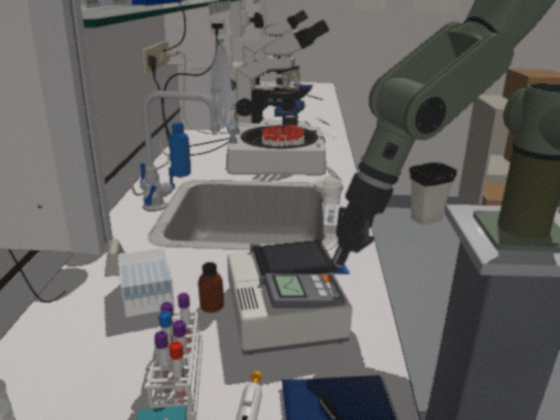

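The side view shows the fingertips on the tab at about (343,265) with the lid still shut, because the move stopped early on a contact transient. I'll press further.

```bash
python3 - <<'E'
from h import *
R=rot(YAW,np.radians(20)); tip=TAB+4*PX; tip[2]=61
for k in range(1,8):
    hit=ctrl.move_l(tcp(tip-UZ*1.5*k,R),vel=10,threshold=15)
    f=sensors.read_state()['force']; print(k,hit,np.round(f,1))
    if hit or f[2]>9: break
ctrl.hold(.6)
C,im,d=shot('side','s3.png'); print(sensors.read_state()['t'],sensors.read_state()['force'])
E
```

```text
1 False [-6.6 -1.3  6.1]
2 False [-8.5 -2.   9.3]
6.4917 [-9.51345905 -1.13511931  8.18272381]
```

View pics/s3.png

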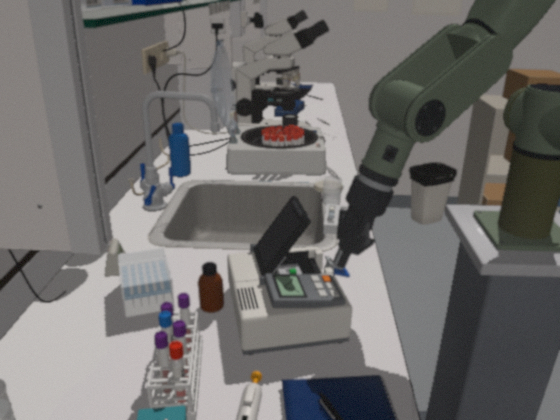

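The side view shows the lid sprung up at (285,230), at about 0.95 rad. I'll retreat and push it over.

```bash
python3 - <<'E'
from h import *
R=rot(YAW,np.radians(20))
p=np.array(sensors.read_state()['eef_pos'])
p=p-3*PX+10*UZ; ctrl.move_l(p,vel=50); 
a=HINGE-135*PX; a[2]=165
ctrl.move_l(tcp(a,R)); print(sensors.read_state()['force'])
ctrl.move_l(tcp(a+45*PX,R),vel=80)
for x in range(-85,3,5):
    ctrl.move_l(tcp(a+(135+x)*PX,R),vel=50)
    print(x,np.round(sensors.read_state()['force'],1))
ctrl.hold(.4)
C,im,d=shot('side','s4.png'); print(sensors.read_state()['t'],sensors.read_state()['force'])
E
```

```text
[0.43148605 0.81656224 0.7408452 ]
-85 [-25.6 -10.2  30.4]
-80 [-1.   0.2  0.2]
-75 [-0.2 -0.7 -0.7]
-70 [-0.6 -0.7  0.4]
-65 [-0.1 -0.1 -0.4]
-60 [-0.3  0.9 -0.4]
-55 [-0.7 -0.3  0.2]
-50 [-0.4 -0.4  0.8]
-45 [ 0.3 -0.  -0.4]
-40 [-0.7 -0.1 -0.5]
-35 [-0.1 -0.1 -0.3]
-30 [-0.1  0.2 -0.1]
-25 [ 0.3  0.3 -0.2]
-20 [-0.2 -0.6  1.1]
-15 [-0.6  1.6 -0. ]
-10 [ 0.2 -0.2 -0.7]
-5 [-0.3  0.4 -0.9]
0 [ 0.3  0.7 -0. ]
13.3333 [ 0.3701225   0.77139292 -0.22082913]
```

View pics/s4.png

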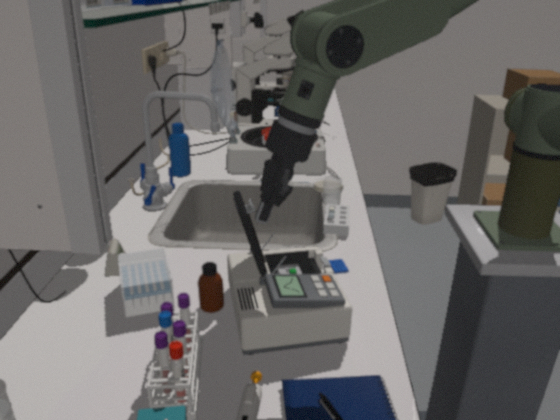

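The side view shows the lid leaning back past upright, at (250,230), and clear of the fingers. Next I look into the chamber from above.

```bash
python3 - <<'E'
from h import *
R=rot(YAW,np.radians(20)); p=np.array(sensors.read_state()['eef_pos'])
ctrl.move_l(p-50*PX); ctrl.move_l(p-60*PX+100*UZ,vel=200)
q=HINGE-25*PX; q[2]=290; ctrl.move_ptp(q,rot(YAW))
C,im,d=shot('wrist','w5.png'); P=cloud(C,d)
hsv=cv2.cvtColor(im,cv2.COLOR_RGB2HSV)
m=((hsv[...,0]>40)&(hsv[...,0]<90)&(hsv[...,1]>80)&(hsv[...,2]>40)).astype(np.uint8)
n,l,st,ce=cv2.connectedComponentsWithStats(m)
for k in range(1,n):
    if st[k,4]>25: print(st[k],ce[k],plane(C,[ce[k]],69)[0],np.nanmedian(P[l==k],0))
print(sensors.read_state()['t'])
E
```

```text
[278 147  11  12 128] [283.  152.5] [555.44737843 320.62121503  69.        ] [555.51420461 320.59955701  68.14841644]
15.0167
```

View pics/w5.png

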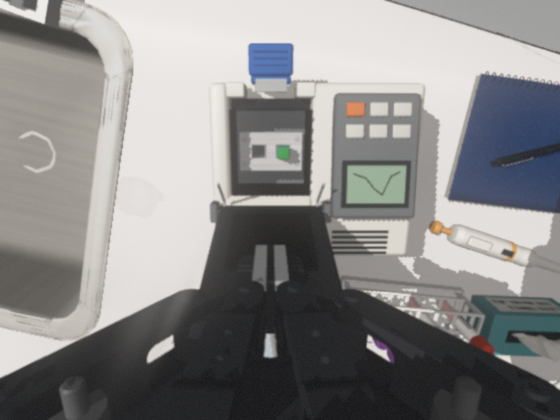

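The wrist view shows the green stopper at (283,152) in the left well, with the lid lying back clear. I'll press it straight down.

```bash
python3 - <<'E'
from h import *
R=rot(YAW); S=np.array([555.4,320.6,0])
ctrl.move_l(tcp(S-20*PX+UZ*240,R),R); ctrl.move_l(tcp(S+UZ*150,R)); ctrl.move_l(tcp(S+UZ*78,R),vel=100)
ctrl.hold(.2); f0=np.array(sensors.read_state()['force']); print(f0)
z=75.
while z>57:
    hit=ctrl.move_l(tcp(S+UZ*z,R),vel=15,threshold=25)
    s=sensors.read_state(); f=np.array(s['force'])-f0; print(z,hit,np.round(s['eef_pos'][2]-25,1),np.round(f,1))
    if hit or (f[2]>12): break
    z-=1
E
```

```text
[0.46576366 0.22462539 0.72724389]
75.0 False 74.8 [ 0.5 -1.1 -1.4]
74.0 False 73.9 [-0.6 -0.3 -0.9]
73.0 False 72.9 [-0.2  0.6 -0.5]
72.0 False 71.9 [-1.1 -0.7 -1. ]
71.0 False 70.9 [-0.6  0.2 -0.2]
70.0 False 69.9 [-0.6 -0.1 -0.2]
69.0 False 68.9 [-0.1  0.3 -1.1]
68.0 False 68.2 [-0.  -0.5 -0.3]
67.0 False 67.2 [-1.2 -1.1  1.2]
66.0 False 66.1 [-0.7  1.1  1.6]
65.0 False 64.9 [ 0.1 -0.5  0.7]
64.0 False 63.9 [-0.2  0.2  0.2]
63.0 False 62.9 [ 0.6 -0.2  0.6]
62.0 False 62.1 [-0.1 -0.6  1.9]
61.0 False 62.1 [-1.1 -1.1  5.9]
60.0 False 62.0 [-3.5 -0.8  9.2]
59.0 False 61.9 [-4.9 -2.1 13.4]
```

The cuvette meets its firm stop at about 62 mm. I'll lift straight off and check.

```bash
python3 - <<'E'
from h import *
R=rot(YAW); S=np.array([555.4,320.6,0])
ctrl.move_l(tcp(S+UZ*75,R),vel=30); ctrl.move_l(tcp(S-10*PX+UZ*240,R),vel=150)
q=HINGE-25*PX; q[2]=290; ctrl.move_l(q,R)
C,im,d=shot('wrist'); P=cloud(C,d)
hsv=cv2.cvtColor(im,cv2.COLOR_RGB2HSV)
m=((hsv[...,0]>40)&(hsv[...,0]<90)&(hsv[...,1]>80)&(hsv[...,2]>40)); print(m.sum(),np.nanmedian(P[m],0))
Cs,ims,_=shot('side')
a=np.hstack([cv2.resize(im[20:240,180:440],(400,338)),cv2.resize(ims[170:360,190:400],(374,338))])
cv2.imwrite('pics/chk.png',a[...,::-1]); print(sensors.read_state()['t'])
E
```

```text
127 [556.01692108 320.94332418  61.57152103]
24.2583
```

View pics/chk.png

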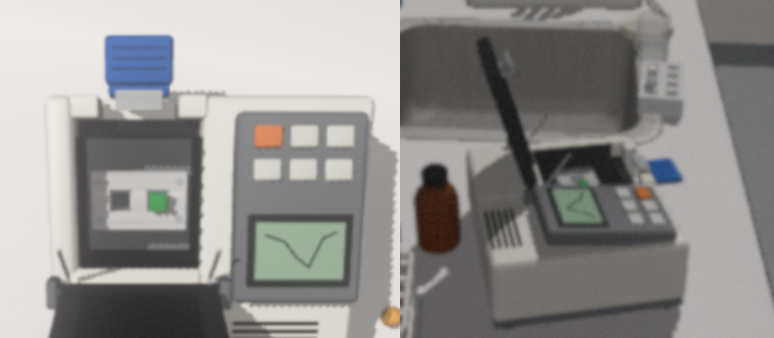

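The stopper, at (158,201) in the left half, now sits at 61.6 mm, fully home. The right half shows the lid leaning open, and the bottle and rack standing where they were.

```bash
python3 -c "
from plant import ctrl
print(ctrl.finish_job())"
```

```text
the job is handed in; nothing more can be done
None
```

The job is handed in: the tab released the lid, the lid leans fully open by itself, and the cuvette is fully home with its top measured at about 62 mm; one brief 30–40 N contact showed at the fingertips as they met the lid.

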